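# Feel which tile cases are full and sort them in the frame

## Robot

A 6-joint arm with a two-finger parallel gripper is mounted at the origin on the work surface. World frame = base frame: x ahead of the robot, y to its left, z up, the work surface at z = 0. Lengths are in mm, angles in degrees, forces in N, time in s.
With the tool pointing down it reaches from about 350 to 850 mm from the base axis. Payload 8.1 kg.
Tool frame: the origin (TCP) lies midway between the tips of the shut fingers; the grasp point (between the pads) lies 19 mm behind it (r.grasp_offset is the distance from the TCP to the grasp point, in mm); z points along the fingers, x is the direction in which the jaws open and shut, and the axes are right-handed (so a half turn about z gives the same grasp; the last joint's range is limited). The gripper opens to 85 mm and grips with 20 to 120 N. Pads are 22 mm wide; open, the fingers measure 114 mm over their backs; the gripper's body (76 mm by 85 mm) begins 54 mm behind the grasp point. The pads swing forward as they close: fully open they stand 13 mm farther back than shut.
Start: joints at [64.836, 7.471, 85.268, -0, 87.261, -4.893], TCP at [207.858, 562.85, 231.292] pointing down, gripper open.
Joint ranges: [-169.43, 169.43], [-51.17, 129.36], [1.28, 143.12], [-76.62, 256.62], [0, 156.53], [-152.29, 152.29]. Speed limits (degrees/s): [136.94, 136.94, 159.86, 180, 180, 180].

## Interface

Orientations are given as [roll, pitch, yaw] about the fixed x, y, z axes, in that order (R = Rz(yaw) Ry(pitch) Rx(roll)).
In Python, from bench import r, optics, hand_in gives the robot as it stands.
- The arm moves only by the shell command python3 -m pendant 'ROWS' [FORCE]. ROWS is JSON, a list of rows, each a list of 5 numbers: the opening, from 0 (shut) to 1 (fully open), then the shift along the tool's x, y, z in mm, then the turn about the tool's z in degrees. A call has 1 to 10 rows; each row shifts and turns the commanded pose from where the row before left it, along the tool's axes as they then stand; what a row does not reach is not made up. A row lasts 1/10 s, in which the tool goes at most 50 mm and 8.59 degrees, less where a joint would pass 70% of its speed; a pose out of reach is approached as far as the arm can. A call with a gripper value outside its range is refused whole. The fingers move at their own pace and stop on an object; FORCE is the grip in N (left out, the last holds). Time passes only in rows, so rows that do not move let the fingers close. It gives the time, the measured TCP pose, the force and the opening at its end, in the units of the state.
- r.sense(): the state, without advancing time (a new reading comes with each control period).
- optics.snapshot(name): name is "scene" or "top" or "wrist"; returns (picture, depth): 400x640x3 uint8, blue, green, red; 400x640 float32, mm along the optical axis (not along the pixel's ray), 0 where there is no reading.
- optics.camera_params(name): a dict with "camera_matrix" (3x3 intrinsics, pixels), "k1" (the pictures are not rectified: a ray, as slopes to the right and down, at radius r is drawn at 1 + k1 r^2 times it, then the intrinsics apply), "eye" and "orientation" of the camera in the world. Camera axes: x right, y down, z forward; pixel columns grow to the right and rows downward; lengths in mm; the calibration is good to about 2 mm. A picture is of the moment at which its call begins: read the wrist's pose just before it. camera_params takes no time and is no camera call; for the wrist camera it gives the pose at the moment of the call.
- hand_in(): hands the job in, once; it reports no verdict.
Trained networks look in the newest picture that a camera, given by its name, has taken for a name from the list of things; names that differ only in an ending like _2 or _b are one class to them, and where a whole thing is asked for, a point or a joint stands for the part that bears it (a point fixed in the world has none). Each returns a list of dicts, best first, with "score" (0 to 1); they miss things now and then, are a little off and sometimes report something else, mostly with a low value. They report only what shows in the picture. A call takes as long as a camera call. They do not tell look-alikes from the thing itself.
- optics.search_frame(camera, query): "at" ([x, y, z] in mm, in world coordinates, good to about 4 mm: the middle of the surface that is visible of it).
The state is a dict: "time": time; "joint_pos": joint angles; "qd": joint speeds; "joint_efforts": joint torques, N m; "tool_pos": TCP position; "tcp_rot": TCP orientation; "ft_force": force on the tool from outside, world axes, zero at the start; "wrist_torque": the same for the moment, N m; "finger_gap": finger opening in mm.
Only numpy, scipy, OpenCV 4.12 (cv2) and the standard library are available. Lean on these libraries where they do the work, as an engineer would, in place of code of your own. Each camera call takes 0.05 s, during which the arm holds its last target. There are 200 camera calls.

## Task

Three look-alike cases stand on the board inside the wooden sorting frame. Going from the robot's left to its right, tip up one end of each a little by its knob to feel whether it is full (heavy) or empty (light); the tiles inside are fragile, so never lift a case off the board, tip it steeply, press down on it or ram it into the frame. Slide every full case gently up against the near batten (the robot's side) and every empty one up against the far batten, leave them all lying flat with an end square against the wood, and leave everything else where it is.

Things in the scene. Friction and masses are not known exactly. Their poses are not given: they have to be found in the camera images.
- board: plywood base board 280 x 570 mm, 6 mm thick, fixed on the bench under the frame; the cases stand on it. Origin: centre of its underside, at bench height (0), so its top is at 6 mm; axes as the frame's
- frame: fixed sorting frame on the board: open rectangle of four wooden battens 20 mm thick and 12 high. Clear inside 230 mm (x) by 520 mm (y). Origin: its centre at the board's top (6 mm above the bench); x points away from the robot (within about 0.2 rad). Inner face of the near batten (robot's side) at x = -115 mm, of the far batten at x = +115 mm
- case_1: the leftmost (robot's left is +y) of three like closed wooden cases, 120 mm long (x away from the robot), 52 wide, 50 high. Origin: underside centre. A ball knob, 26 mm across, sticks out of the robot's end: ball centre at x = -82, y = 0, z = 38 mm. Full 0.65 to 0.87 kg, empty 0.15 to 0.25 kg. Tipped about its far bottom edge, the knob carries some 0.4 of the weight (up to 0.8 N off, as the edge drags) and pivots between the pads. One or two of the three are full
- case_2: the middle (robot's left is +y) of three like closed wooden cases, 120 mm long (x away from the robot), 52 wide, 50 high. Origin: underside centre. A ball knob, 26 mm across, sticks out of the robot's end: ball centre at x = -82, y = 0, z = 38 mm. Full 0.65 to 0.87 kg, empty 0.15 to 0.25 kg. Tipped about its far bottom edge, the knob carries some 0.4 of the weight (up to 0.8 N off, as the edge drags) and pivots between the pads. One or two of the three are full
- case_3: the rightmost (robot's left is +y) of three like closed wooden cases, 120 mm long (x away from the robot), 52 wide, 50 high. Origin: underside centre. A ball knob, 26 mm across, sticks out of the robot's end: ball centre at x = -82, y = 0, z = 38 mm. Full 0.65 to 0.87 kg, empty 0.15 to 0.25 kg. Tipped about its far bottom edge, the knob carries some 0.4 of the weight (up to 0.8 N off, as the edge drags) and pivots between the pads. One or two of the three are full
- case_1_near (a point): middle of the bottom edge of case_1 at the end nearest the robot (60 mm from its origin along its -x), under the knob. The polished knob pivots freely in a light grip (about 10 N is ample); a hard grip hinders that and pries the case against the board
- case_1_far (a point): middle of the bottom edge of case_1 at its far end (60 mm from its origin along its +x)
- case_2_near (a point): middle of the bottom edge of case_2 at the end nearest the robot (60 mm from its origin along its -x), under the knob. The polished knob pivots freely in a light grip (about 10 N is ample); a hard grip hinders that and pries the case against the board
- case_2_far (a point): middle of the bottom edge of case_2 at its far end (60 mm from its origin along its +x)
- case_3_near (a point): middle of the bottom edge of case_3 at the end nearest the robot (60 mm from its origin along its -x), under the knob. The polished knob pivots freely in a light grip (about 10 N is ample); a hard grip hinders that and pries the case against the board
- case_3_far (a point): middle of the bottom edge of case_3 at its far end (60 mm from its origin along its +x)
- tile_1: glaze sample tile 50 x 24 x 8 mm lying flat in the frame between the leftmost and middle cases (bystander); origin under its centre
- tile_2: glaze sample tile 50 x 24 x 8 mm lying flat in the frame between the middle and rightmost cases (bystander)
- mug: white mug, 76 mm across, 85 mm high, left of the frame (bystander); origin under its centre
- bowl: terracotta bowl, 120 mm across, 55 mm high, right of the frame (bystander)
- jar: glass jar 66 mm across, 90 mm high, right of the frame, beyond the bowl (bystander)
- prop: white kiln prop (upright cylinder 40 mm across, 70 high) left of the frame (bystander)
Things that resemble listed ones, but are neither listed nor needed, are in the scene too. What is shaped like the case_2 but green, orange or white is not meant.

How it is judged (in metres and radians):
On the way, in this order (a step that is already met when the one before it is completed fails the run):
1. one end of the leftmost case is lifted to a tilt of at least 0.05 rad (6 mm at its end) (angle between case_1's own z axis and vertical above 0.05 rad), for 0.2 s.
2. one end of the middle case is lifted to a tilt of at least 0.05 rad (6 mm at its end) (angle between case_2's own z axis and vertical above 0.05 rad), for 0.2 s.
3. one end of the rightmost case is lifted to a tilt of at least 0.05 rad (6 mm at its end) (angle between case_3's own z axis and vertical above 0.05 rad), for 0.2 s.
At the end, for the whole second after the job is handed in: Full cases (over 4.4 N on the board) stand against the near batten, empty ones against the far batten: case centre 47 to 61 mm from the frame's middle line (55 is touching) and within 240 mm sideways, square within 0.12 rad, flat within 0.03 rad, at rest (((contact force between case_1 and board above 4.4 N and x of case_1 in the frame of frame between -0.061 and -0.047 m) or (contact force between case_1 and board between 0.8 and 4.4 N and x of case_1 in the frame of frame between 0.047 and 0.061 m)) and angle between the x axis of each of case_1, case_2, case_3 and the x axis of frame, either way round below 0.12 rad and angle between each of case_1, case_2, case_3's own z axis and vertical below 0.03 rad and linear speed of each of case_1, case_2, case_3 below 0.01 m/s and y of case_1 in the frame of frame between -0.24 and 0.24 m and ((contact force between case_2 and board above 4.4 N and x of case_2 in the frame of frame between -0.061 and -0.047 m) or (contact force between case_2 and board between 0.8 and 4.4 N and x of case_2 in the frame of frame between 0.047 and 0.061 m)) and y of case_2 in the frame of frame between -0.24 and 0.24 m and ((contact force between case_3 and board above 4.4 N and x of case_3 in the frame of frame between -0.061 and -0.047 m) or (contact force between case_3 and board between 0.8 and 4.4 N and x of case_3 in the frame of frame between 0.047 and 0.061 m)) and y of case_3 in the frame of frame between -0.24 and 0.24 m).
It fails at once if a case is lifted clear of the board: the middles of both its bottom ends more than 12 mm above the board at once (height (world z) of each of case_1_near, case_1_far above 0.018 m or height (world z) of each of case_2_near, case_2_far above 0.018 m or height (world z) of each of case_3_near, case_3_far above 0.018 m).
It fails at once if a case is tilted more than 0.35 rad (20 degrees) (angle between any of case_1, case_2, case_3's own z axis and vertical above 0.35 rad).
It fails at once if a case is pushed against the frame with more than 25 N (contact force between any of case_1, case_2, case_3 and frame above 25 N).
It fails at once if a case is pressed onto the board with more than 40 N (contact force between any of case_1, case_2, case_3 and board above 40 N).
It fails at once if a bystander (tile, mug, bowl, jar, prop) is moved more than 25 mm (distance of any of tile_1, tile_2, mug, bowl, jar, prop from where it was at the start of the episode above 0.025 m).
It also fails if it takes over 64 s, if anything falls off the work surface, if the arm or the gripper's body presses on something with over 40 N, if the wrist force passes 120 N, or if a joint passes its speed limit or range.

## Working session

There is one attempt and no reset: what is moved stays moved. The work goes in short steps, Python scripts to look and compute and a shell command to move; the robot and the scene stay as the last step left them, time stands still between calls to the robot, and variables do not carry over. Pictures are saved under pics/ and viewed, about 8 in all and at most 12, crops included, and the job is handed in when it is done.

```bash
ls; mkdir -p pics
python3 - <<'E'
from bench import r, optics
import cv2
s=r.sense(); print(s['time'],s['tool_pos'],s['tcp_rot'],s['ft_force'],s['finger_gap'])
for c in ("top","scene"):
    p,d=optics.snapshot(c); cv2.imwrite(f"pics/{c}1.png",p)
    for q in ("case_2","frame","tile_1"):
        for o in optics.search_frame(c,q): print(c,q,[round(v) for v in o['at']],round(o['score'],2))
E
```

```text
pics
0.0 [207.634834   562.3534735  230.24012718] [-1.79992060e+02  1.04772453e-01  6.97288572e+01] [ 0.09871535 -0.1664898   0.30307116] 85.38026234554856
top case_2 [347, -257, 48] 0.89
top case_2 [608, 31, 55] 0.81
top case_2 [340, 199, 54] 0.78
top case_2 [593, 168, 54] 0.77
top case_2 [342, -3, 49] 0.75
top case_2 [597, -112, 57] 0.67
top frame [649, -44, 18] 0.7
top frame [615, 33, 15] 0.65
top frame [608, -414, 90] 0.53
top tile_1 [652, -46, 17] 0.7
top tile_1 [566, 109, 12] 0.64
scene case_2 [356, 191, 50] 0.93
scene case_2 [623, 22, 54] 0.87
scene case_2 [616, -122, 54] 0.81
scene case_2 [607, 159, 55] 0.7
scene case_2 [361, -264, 52] 0.6
scene frame [664, 7, 19] 0.57
scene tile_1 [659, -49, 13] 0.46
scene tile_1 [570, 96, 12] 0.44
```

View pics/top1.png

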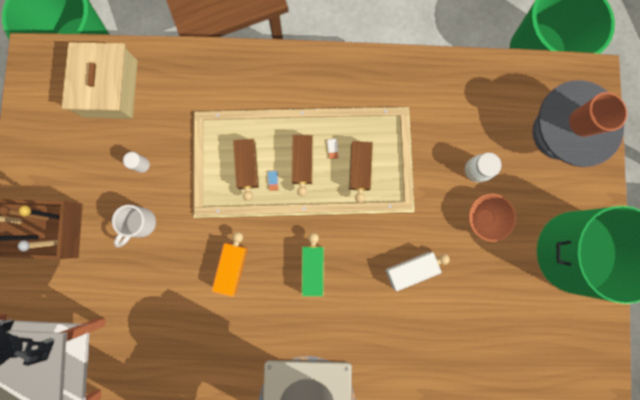

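View pics/scene1.png

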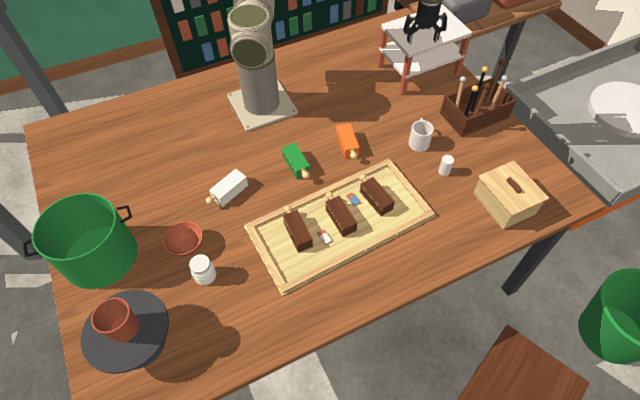

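The cases are the three brown ones inside the frame, at top-view pixels (245,163), (302,159) and (361,165). The green, orange and white blocks at (312,270), (229,270) and (413,270) lie outside the frame and are decoys. Next I measure the poses from depth.

```bash
cat > h.py <<'E'
from bench import r, optics
import cv2, numpy as np
from scipy.spatial.transform import Rotation as R
def camR(c):
    o=np.array(c['orientation'],float)
    if o.shape==(3,3): return o
    return R.from_euler('xyz',o,degrees=True).as_matrix() if o.size==3 else R.from_quat(o).as_matrix()
def cloud(name):
    c=optics.camera_params(name); p,d=optics.snapshot(name)
    K=np.array(c['camera_matrix'],float); D=np.array([c['k1'],0,0,0,0],float)
    v,u=np.mgrid[0:400,0:640]
    n=cv2.undistortPoints(np.stack([u,v],-1).reshape(-1,1,2).astype(float),K,D).reshape(400,640,2)
    P=np.dstack([n,np.ones((400,640))])*d[...,None]
    W=P@camR(c).T+np.array(c['eye'],float); W[d<=0]=np.nan
    return p,W
def analyse(name):
    p,W=cloud(name); x,y,z=np.moveaxis(W,2,0)
    hsv=cv2.cvtColor(p,cv2.COLOR_BGR2HSV).astype(int)
    inb=(x>480)&(x<760)&(y>-260)&(y<300)
    print(name,'board z',np.round(np.nanmedian(z[inb&(z<30)]),1))
    m=(inb&(z>46)&(z<68)&(p[...,2]<150)).astype(np.uint8)
    n,l,st,ce=cv2.connectedComponentsWithStats(m)
    cs=[]
    for i in range(1,n):
        if st[i,4]<60: continue
        q=W[l==i]; (cx,cy),(w,h),a=cv2.minAreaRect(q[:,:2].astype(np.float32))
        pc=np.linalg.svd(q[:,:2]-q[:,:2].mean(0),full_matrices=False)[2][0]; pc*=np.sign(pc[0])
        yaw=np.degrees(np.arctan2(pc[1],pc[0]))
        k=inb&(z>30)&(z<62)&(p[...,2]>=150)&(np.abs(y-cy)<45)&(x<cx-45)
        kz=W[k]; top=kz[kz[:,2]>40] if k.any() else kz
        cs.append((cy,f"c=({cx:.1f},{cy:.1f}) wh={w:.0f}x{h:.0f} z={np.median(q[:,2]):.1f} yaw={yaw:.1f} mean={q.mean(0).round(1)[:2]} px={ce[i].round()} n={st[i,4]} knobtop mean={top.mean(0).round(1) if len(top) else None} n={len(top)}"))
    for c in sorted(cs,reverse=True): print(c[1])
    return p,W
E
python3 - <<'E'
from h import *
p,W=analyse('top')
x,y,z=np.moveaxis(W,2,0)
# frame battens rows/cols around picture
for (u,vs) in ((225,None),(275,None),(340,None),(385,None)):
    col=W[:,u]
    for rng in ((100,125),(198,222)):
        print(u,rng,[(v,*np.round(W[v,u]).astype(int)) for v in range(*rng,2)])
cv2.imwrite('pics/crop1.png',cv2.resize(p[95:225,180:425],None,fx=3.2,fy=3.2,interpolation=cv2.INTER_CUBIC))
E
```

```text
top board z 7.4
c=(600.7,173.2) wh=120x49 z=56.3 yaw=6.5 mean=[600.3 173. ] px=[245. 163.] n=911 knobtop mean=[526.7 167.2  53. ] n=129
c=(616.3,32.5) wh=118x47 z=56.6 yaw=1.0 mean=[616.1  32.3] px=[302. 158.] n=833 knobtop mean=[543.9  30.3  53. ] n=133
c=(604.1,-115.1) wh=50x117 z=56.4 yaw=-1.4 mean=[ 603.7 -114.7] px=[360. 165.] n=914 knobtop mean=[ 529.8 -115.7   53. ] n=123
225 (100, 125) [(100, np.int64(778), np.int64(243), np.int64(-1)), (102, np.int64(772), np.int64(242), np.int64(1)), (104, np.int64(767), np.int64(242), np.int64(0)), (106, np.int64(761), np.int64(241), np.int64(1)), (108, np.int64(754), np.int64(240), np.int64(5)), (110, np.int64(749), np.int64(240), np.int64(6)), (112, np.int64(738), np.int64(236), np.int64(23)), (114, np.int64(735), np.int64(237), np.int64(15)), (116, np.int64(730), np.int64(237), np.int64(15)), (118, np.int64(722), np.int64(235), np.int64(23)), (120, np.int64(721), np.int64(238), np.int64(8)), (122, np.int64(716), np.int64(238), np.int64(7)), (124, np.int64(710), np.int64(238), np.int64(7))]
225 (198, 222) [(198, np.int64(515), np.int64(2
[... 3764 characters left out ...]
), np.int64(8)), (124, np.int64(724), np.int64(-184), np.int64(5))]
385 (198, 222) [(198, np.int64(527), np.int64(-186), np.int64(8)), (200, np.int64(522), np.int64(-186), np.int64(5)), (202, np.int64(517), np.int64(-186), np.int64(6)), (204, np.int64(511), np.int64(-184), np.int64(19)), (206, np.int64(506), np.int64(-185), np.int64(13)), (208, np.int64(500), np.int64(-185), np.int64(18)), (210, np.int64(496), np.int64(-185), np.int64(14)), (212, np.int64(491), np.int64(-186), np.int64(8)), (214, np.int64(486), np.int64(-188), np.int64(-2)), (216, np.int64(481), np.int64(-187), np.int64(4)), (218, np.int64(476), np.int64(-188), np.int64(1)), (220, np.int64(470), np.int64(-188), np.int64(2))]
```

View pics/crop1.png

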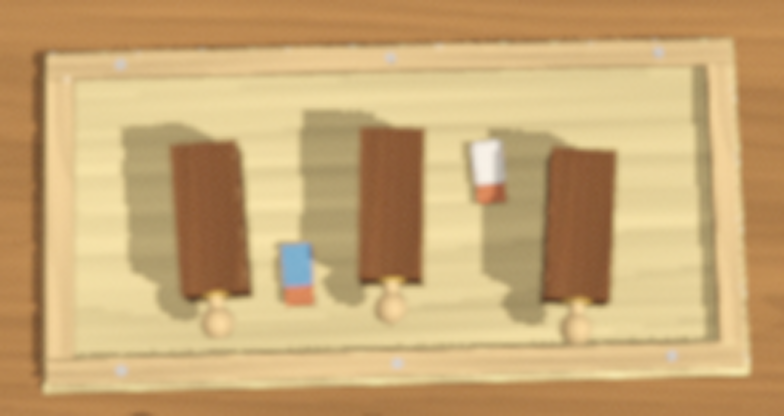

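The crop confirms the brown cases, with their knobs at the near (lower) end. The frame yaw is about 3.3° and its centre line is x≈620 at y=0. I'm moving to hover over knob 1.

```bash
python3 -m pendant '[[0.65,-25,41,4,0],[0.65,-25,41,4,0],[0.65,-25,41,4,0],[0.65,-25,41,4,0],[0.65,-25,41,4,0],[0.65,-25,41,4,0],[0.65,-25,41,4,0],[0.65,-25,41,4,0],[0.65,-25,41,4,0],[0.65,-25,41,4,0]]' 20
python3 -m pendant '[[0.65,-8,10,10,-6.7],[0.65,0,0,10,-6.7],[0.65,0,0,10,-6.7],[0.65,0,0,10,-6.7],[0.65,0,0,0,0]]'
python3 - <<'E'
from h import *
s=r.sense(); print(s['tool_pos'],s['tcp_rot'],s['ft_force'])
p,W=analyse('wrist'); cv2.imwrite('pics/w1.png',p)
E
```

```text
time: 1.45
tool_pos: [506.9, 184.6, 191.5]
tcp_rot: [180.0, -0.0, 69.7]
ft_force: [0.3, 0.3, 0.6]
finger_gap: 55.5
time: 1.95
tool_pos: [511.4, 174.9, 149.7]
tcp_rot: [-179.8, 0.0, 96.6]
ft_force: [-0.3, -0.1, -0.5]
finger_gap: 55.3
[511.44725798 174.94837689 149.67755703] [-1.79841953e+02  1.96319963e-02  9.66238246e+01] [-0.25900761 -0.113005   -0.45739554]
wrist board z 6.4
c=(585.9,173.1) wh=120x52 z=56.0 yaw=7.7 mean=[586.6 173.4] px=[309. 273.] n=5051 knobtop mean=[521.7 164.6  52.1] n=699
c=(576.0,31.3) wh=105x54 z=55.8 yaw=-26.1 mean=[579.3  31.1] px=[160. 251.] n=3324 knobtop mean=[526.9  30.2  51.7] n=197
c=(668.0,23.8) wh=7x23 z=56.0 yaw=-29.7 mean=[667.7  24.1] px=[156. 329.] n=95 knobtop mean=[539.9  29.4  52.8] n=662
c=(590.3,-102.4) wh=40x154 z=55.5 yaw=-3.4 mean=[ 599.7 -102.3] px=[ 19. 254.] n=5027 knobtop mean=[ 535.6 -111.7   49.8] n=74
```

View pics/w1.png

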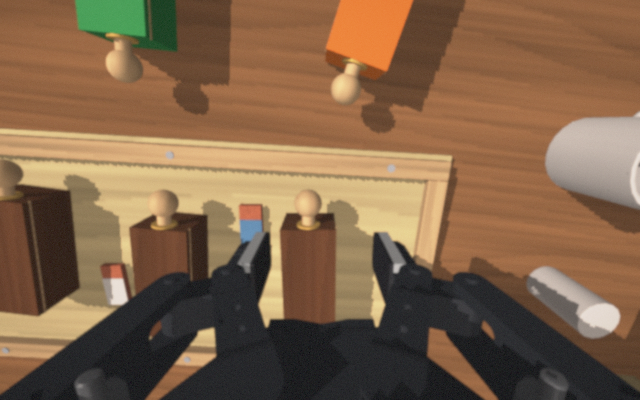

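The wrist view shows knob 1 at (308,205) and knob 2 at (164,205), with the case between the fingers. I'll fit spheres to the knobs using the depth.

```bash
cat >> h.py <<'E'
from scipy.optimize import least_squares
def knob(W,cx,cy):
    q=W.reshape(-1,3); q=q[np.isfinite(q).all(1)]
    c=np.array([cx,cy,44.])
    for _ in range(8):
        d=np.linalg.norm(q-c,axis=1); s=q[(d<17)&(d>9)&(q[:,0]<c[0]+6)&(q[:,2]>33)]
        c=least_squares(lambda c:np.linalg.norm(s-c,axis=1)-13,c,loss='soft_l1').x
    return c.round(1),len(s)
E
python3 - <<'E'
from h import *
p,W=cloud('wrist'); print([knob(W,*c) for c in ((519,164),(534,31),(522,-113))])
p,W=cloud('top'); print([knob(W,*c) for c in ((519,164),(534,31),(522,-113))])
E
```

```text
[(array([520. , 164.8,  43.9]), 535), (array([535.7,  29.8,  43.9]), 618), (array([ 523.6, -115.4,   44. ]), 479)]
[(array([520.1, 166. ,  47.1]), 14), (array([535.9,  30.9,  44.8]), 67), (array([ 523.6, -114.6,   44.4]), 67)]
```

```bash
python3 -m pendant '[[0.55,-5.5,3.7,25,0],[0.55,-5.5,3.7,25,0],[0.55,0,0,25,0],[0.55,0,0,25,0],[0.55,0,0,15,0],[0.55,0,0,10,0],[0.55,0,0,0,0],[0.55,0,0,0,0]]' 20
python3 - <<'E'
from h import *
f=[]
for i in range(5): p=optics.snapshot('wrist'); f.append(r.sense()['ft_force'])
print(np.mean(f,0),np.std(f,0))
E
python3 -m pendant '[[0.25,0,0,0,0],[0.2,0,0,0,0],[0.2,0,0,0,0],[0.2,0,0,0,0],[0.2,0,0,0,0]]' 20
```

```text
time: 2.9
tool_pos: [521.8, 165.5, 27.3]
tcp_rot: [179.9, -0.0, 96.5]
ft_force: [-0.1, -0.9, 0.1]
finger_gap: 47.0
[ 0.17375007 -0.01297857  0.36473145] [0.19492479 0.15478209 0.4717521 ]
time: 3.65
tool_pos: [521.4, 165.1, 26.8]
tcp_rot: [180.0, 0.0, 96.5]
ft_force: [-2.1, -1.0, 5.6]
finger_gap: 24.6
```

```bash
python3 -m pendant '[[0.2,0,0.8,-3,0],[0.2,0,0.8,-3,0],[0.2,0,0.8,-3,0],[0.2,0,0.8,-3,0],[0.2,0,0.5,-2,0],[0.2,0,0,0,0],[0.2,0,0,0,0]]' 20
cat >> h.py <<'E'
def weigh(n=8):
    f=[]
    for i in range(n): optics.snapshot('wrist'); f.append(r.sense()['ft_force'])
    s=r.sense(); print('F',np.mean(f,0).round(2),'sd',np.std(f,0).round(2),'gap',round(s['finger_gap'],1),np.round(s['tool_pos'],1),np.round(s['wrist_torque'],2),'t',s['time'])
E
python3 - <<'E'
from h import *
weigh(); p,W=cloud('wrist'); cv2.imwrite('pics/w2.png',p); x,y,z=np.moveaxis(W,2,0)
m=(z>46)&(z<80)&(p[...,2]<150)&(abs(y-173)<26)&(x>535)&(x<620); q=W[m]
print(np.linalg.lstsq(np.c_[q[:,:2],np.ones(len(q))],q[:,2],rcond=None)[0],len(q))
E
```

```text
time: 4.35
tool_pos: [524.7, 165.7, 40.2]
tcp_rot: [-180.0, -0.0, 96.5]
ft_force: [1.1, -0.4, -4.4]
finger_gap: 24.3
F [ 1.92 -0.17 -4.16] sd [0.41 0.63 0.58] gap 24.2 [524.7 165.6  40.2] [-0.02 -0.2   0.02] t 4.75
[ 6.01251836e-01  9.51937424e-03 -2.67018177e+02] 2230
```

View pics/w2.png

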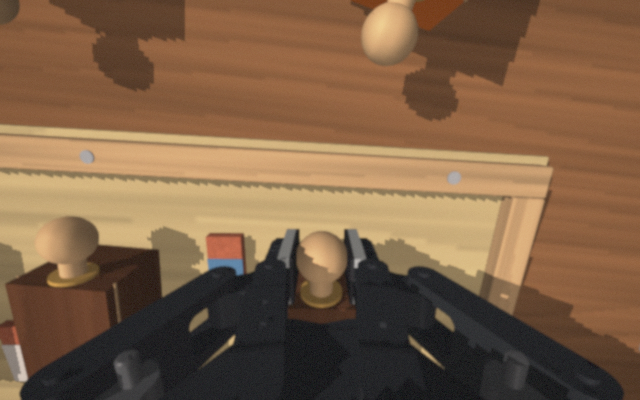

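```bash
cat >> h.py <<'E'
def tilt(cx,cy,cam='scene'):
    p,W=cloud(cam); x,y,z=np.moveaxis(W,2,0)
    hv=cv2.cvtColor(p,cv2.COLOR_BGR2HSV)
    m=(z>48)&(z<85)&(abs(y-cy)<30)&(abs(x-cx)<62)&(hv[...,1]>80)&(hv[...,2]<160); q=W[m]
    f=lambda a:q[:,2]-(a[0]*(q[:,0]-cx)+a[1]*(q[:,1]-cy)+a[2])
    s=least_squares(f,[0,0,56],loss='soft_l1',f_scale=1.5).x
    print(cam,'slope',s.round(3),len(q),'res',np.median(abs(f(s))).round(2))
E
python3 - <<'E'
from h import *
tilt(603,173); tilt(616,32); tilt(604,-115)
s=optics.search_frame('scene','case_1'); print([np.round(o['at']) for o in s])
E
```

```text
scene slope [-9.4000e-02  8.0000e-03  6.1393e+01] 536 res 2.14
scene slope [ 0.0000e+00 -6.0000e-03  5.5569e+01] 512 res 1.79
scene slope [ 1.0000e-03 -8.0000e-03  5.5453e+01] 531 res 2.02
[array([620.,  23.,  55.]), array([ 359., -267.,   49.]), array([613., 158.,  60.]), array([343., 187.,  47.]), array([ 618., -122.,   53.]), array([359., -15.,  52.])]
```

Case 1 is tilted by 0.094 rad and the knob carries about 4.2 N, so it is **full**. I'll lower it and slide it toward the near batten.

```bash
python3 -m pendant '[[0.2,0,-0.8,3,0],[0.2,0,-0.8,3,0],[0.2,0,-0.8,3,0],[0.2,0,-0.6,2.5,0],[0.2,0,-0.3,1,0],[0.2,0,0,0,0]]' 20
python3 -m pendant '[[0.2,0,-3,0,0.8],[0.2,0,-5,0,0.8],[0.2,0,-5,0,0.8],[0.2,0,-5,0,0.8],[0.2,0,-5,0,0],[0.2,0,-5,0,0],[0.2,0,-4,0,0],[0.2,0,-3,0,0],[0.2,0,0,0,0]]' 20
python3 - <<'E'
from h import *
weigh(2); tilt(577,173); analyse('top')
E
```

```text
time: 5.6
tool_pos: [521.1, 165.2, 27.5]
tcp_rot: [-180.0, 0.0, 96.5]
ft_force: [-2.5, -0.2, -2.2]
finger_gap: 24.3
time: 6.5
tool_pos: [485.8, 162.6, 27.6]
tcp_rot: [-179.9, 0.0, 93.3]
ft_force: [-1.5, -0.5, -1.2]
finger_gap: 24.5
F [-2.74  0.21 -2.6 ] sd [0.28 0.38 0.05] gap 24.6 [485.8 162.6  27.5] [-0.01  0.4   0.02] t 6.6
scene slope [-6.000e-03  3.000e-03  5.625e+01] 435 res 2.1
top board z 7.4
c=(594.1,168.2) wh=59x49 z=56.9 yaw=54.3 mean=[608.1 163.4] px=[249. 160.] n=182 knobtop mean=None n=0
c=(616.3,32.5) wh=120x47 z=56.4 yaw=1.3 mean=[615.6  32.4] px=[302. 158.] n=836 knobtop mean=[543.5  30.4  52.9] n=131
c=(602.9,-115.0) wh=50x119 z=56.3 yaw=-1.4 mean=[ 603.6 -114.6] px=[360. 165.] n=915 knobtop mean=[ 529.3 -115.7   52.7] n=119
```

```bash
python3 -m pendant '[[0.2,0,-2,0,0],[0.2,0,-2,0,0],[0.2,0,-2,0,0],[0.2,0,0,0,0]]'
python3 -m pendant '[[0.2,0,-1,0,0],[0.2,0,-1,0,0],[0.2,0,0,0,0]]'
python3 -m pendant '[[0.2,0,-1,0,0],[0.2,0,0,0,0]]'
python3 -c "
from h import *
weigh(2)"
```

```text
time: 7.1
tool_pos: [480.5, 162.3, 27.9]
tcp_rot: [180.0, -0.0, 93.3]
ft_force: [1.2, 0.3, -3.7]
finger_gap: 24.1
time: 7.4
tool_pos: [478.5, 162.2, 27.8]
tcp_rot: [-180.0, 0.0, 93.3]
ft_force: [1.1, 0.3, -3.0]
finger_gap: 24.1
time: 7.6
tool_pos: [477.5, 162.1, 27.8]
tcp_rot: [-180.0, 0.0, 93.3]
ft_force: [1.4, -0.3, -2.3]
finger_gap: 24.7
F [ 1.25 -0.39 -3.38] sd [0.3  0.23 0.09] gap 24.6 [477.5 162.1  27.7] [-0.05 -0.19 -0.  ] t 7.7
```

```bash
python3 -m pendant '[[0.2,0,-0.8,0,0],[0.2,0,0,0,0]]'
python3 -m pendant '[[0.2,0,-0.8,0,0],[0.2,0,0,0,0]]'
python3 -m pendant '[[0.2,0,-0.8,0,0],[0.2,0,0,0,0]]'
```

```text
time: 7.9
tool_pos: [476.7, 162.1, 27.8]
tcp_rot: [-180.0, 0.0, 93.3]
ft_force: [0.3, -0.3, -2.9]
finger_gap: 24.0
time: 8.1
tool_pos: [476.2, 162.1, 27.9]
tcp_rot: [180.0, -0.0, 93.3]
ft_force: [3.0, -0.3, -5.1]
finger_gap: 24.4
time: 8.3
tool_pos: [476.1, 162.0, 28.0]
tcp_rot: [179.9, 0.0, 93.3]
ft_force: [6.8, -0.7, -7.5]
finger_gap: 24.3
```

Contact is felt at the expected place. I'll release and move over knob 2 at about (535.8,30.3).

```bash
python3 -m pendant '[[0.2,0,0.8,1,0],[0.55,0,0,0,0],[0.55,0,0,0,0],[0.55,0,0,-10,0],[0.55,0,0,-30,0],[0.55,0,0,-45,0],[0.55,-40,5,-20,0],[0.55,-40,30,0,2],[0.55,-40,30,0,0],[0.55,-10,0,0,0]]' 20
python3 -m pendant '[[0.55,0,0,0,0],[0.55,0,0,0,0]]'
python3 - <<'E'
from h import *
s=r.sense(); print(np.round(s['tool_pos'],1),np.round(s['tcp_rot'],1))
p,W=cloud('wrist'); print(knob(W,535.8,30.3),knob(W,474.5,161),knob(W,523.6,-115)); cv2.imwrite('pics/w3.png',p)
analyse('top')
weigh(4)
E
```

```text
time: 9.3
tool_pos: [549.7, 31.1, 133.5]
tcp_rot: [179.8, 0.1, 91.2]
ft_force: [-1.0, 0.1, 0.0]
finger_gap: 46.9
time: 9.5
tool_pos: [546.1, 35.5, 131.9]
tcp_rot: [-180.0, -0.0, 91.3]
ft_force: [0.4, 0.4, 0.2]
finger_gap: 47.0
[546.1  35.5 131.9] [-180.    -0.    91.3]
(array([535.7,  30. ,  43.9]), 633) (array([474.5, 163.9,  44. ]), 772) (array([ 523.9, -115.6,   44. ]), 756)
top board z 7.6
c=(589.8,190.3) wh=12x51 z=56.9 yaw=2.6 mean=[596.9 189.7] px=[238. 164.] n=67 knobtop mean=[527.5 191.1  56.5] n=26
c=(604.0,-115.0) wh=50x118 z=56.4 yaw=-1.5 mean=[ 603.7 -114.6] px=[360. 165.] n=917 knobtop mean=[ 529.7 -116.    52.9] n=122
F [ 0.07  0.22 -0.31] sd [0.57 0.38 0.3 ] gap 46.9 [546.4  35.9 131.9] [ 0.   -0.03 -0.02] t 9.8
```

```bash
python3 -m pendant '[[0.55,-3,-5.5,20,0],[0.55,-2.7,-5.5,25,0],[0.55,0,0,25,0],[0.55,0,0,17,0],[0.55,0,0,12,0],[0.55,0,0,6,0],[0.55,0,0,2,0],[0.2,0,0,0,0],[0.2,0,0,0,0],[0.2,0,0,0,0]]' 20
python3 -m pendant '[[0.2,0,0,0,0],[0.2,0,0.8,-3,0],[0.2,0,0.8,-3,0],[0.2,0,0.8,-3,0],[0.2,0,0.8,-3,0],[0.2,0,0.5,-2,0],[0.2,0,0,0,0],[0.2,0,0,0,0]]' 20
python3 - <<'E'
from h import *
weigh(8); tilt(618,32)
E
```

```text
time: 10.8
tool_pos: [536.6, 29.0, 25.8]
tcp_rot: [179.9, 0.0, 91.3]
ft_force: [-0.7, 0.8, 2.1]
finger_gap: 24.3
time: 11.6
tool_pos: [539.5, 29.1, 38.7]
tcp_rot: [-180.0, -0.0, 91.3]
ft_force: [0.2, -0.7, -0.5]
finger_gap: 24.4
F [-0.01 -0.05 -1.69] sd [0.27 0.55 0.51] gap 24.7 [539.5  29.1  38.7] [-0.09  0.11 -0.01] t 12.0
scene slope [-9.6000e-02  1.8000e-02  6.1142e+01] 553 res 2.08
```

1.7 N is close to the threshold, so I'll reverse the edge drag both ways and average.

```bash
python3 -m pendant '[[0.2,0,-2,0,0],[0.2,0,-2,0,0],[0.2,0,0,0,0]]' 20
python3 -c "
from h import *
weigh(8)"
python3 -m pendant '[[0.2,0,2,0,0],[0.2,0,2,0,0],[0.2,0,2,0,0],[0.2,0,0,0,0]]' 20
python3 -c "
from h import *
weigh(8); tilt(618,32)"
```

```text
time: 12.35
tool_pos: [535.1, 29.0, 38.7]
tcp_rot: [-180.0, 0.0, 91.3]
ft_force: [-0.0, 0.2, -2.3]
finger_gap: 24.6
F [-0.31 -0.17 -1.51] sd [0.53 0.54 0.2 ] gap 24.2 [535.6  29.   38.8] [ 0.    0.14 -0.  ] t 12.75
time: 13.15
tool_pos: [542.0, 29.1, 38.9]
tcp_rot: [180.0, 0.0, 91.3]
ft_force: [0.1, 0.4, -1.6]
finger_gap: 24.5
F [ 0.67 -0.35 -1.59] sd [0.39 0.46 0.3 ] gap 24.4 [541.5  29.1  38.8] [-0.01  0.07 -0.04] t 13.55
scene slope [-9.1000e-02  1.4000e-02  6.1368e+01] 549 res 2.0
```

Both drag directions give about 1.6 N, so case 2 is most likely empty, compared with 4.2 N for case 1. I'll lower it and slide it to the far batten, and re-check the tare afterwards.

```bash
python3 -m pendant '[[0.2,0,-0.8,3,0],[0.2,0,-0.8,3,0],[0.2,0,-0.8,3,0],[0.2,0,-0.6,2.5,0],[0.2,0,-0.3,1,0],[0.2,0,0,0.3,0]]' 20
python3 -m pendant '[[0.2,0,3,0,-0.5],[0.2,0,5,0,-0.5],[0.2,0,5,0,-0.5],[0.2,0,5,0,0],[0.2,0,5,0,0],[0.2,0,5,0,0],[0.2,0,5,0,0],[0.2,0,5,0,0],[0.2,0,4,0,0],[0.2,0,0,0,0]]' 20
python3 - <<'E'
from h import *
weigh(2); tilt(658,34)
E
```

```text
time: 14.2
tool_pos: [538.1, 29.0, 25.9]
tcp_rot: [-180.0, -0.0, 91.3]
ft_force: [-0.6, 0.6, -0.7]
finger_gap: 24.2
time: 15.2
tool_pos: [581.0, 30.9, 26.2]
tcp_rot: [180.0, 0.0, 92.8]
ft_force: [0.3, -0.3, -1.4]
finger_gap: 24.5
F [ 0.52 -0.18 -1.14] sd [0.24 0.38 0.12] gap 24.2 [580.4  30.9  26. ] [-0.01 -0.07 -0.03] t 15.3
scene slope [ 1.0000e-03 -6.0000e-03  5.5649e+01] 530 res 1.88
```

```bash
python3 -m pendant '[[0.2,0,3,0,0],[0.2,0,3,0,0],[0.2,0,2,0,0],[0.2,0,0,0,0]]'
python3 -m pendant '[[0.2,0,1,0,0],[0.2,0,1,0,0],[0.2,0,0,0,0]]'
python3 -m pendant '[[0.2,0,0.8,0,0],[0.2,0,0,0,0]]'
python3 -m pendant '[[0.2,0,0.8,0,0],[0.2,0,0,0,0]]'
```

```text
time: 15.75
tool_pos: [588.7, 31.3, 26.1]
tcp_rot: [180.0, 0.0, 92.8]
ft_force: [1.5, -0.0, -0.9]
finger_gap: 24.2
time: 16.05
tool_pos: [590.3, 31.4, 26.0]
tcp_rot: [180.0, -0.0, 92.8]
ft_force: [-0.2, 0.3, -0.7]
finger_gap: 24.6
time: 16.25
tool_pos: [591.1, 31.4, 26.0]
tcp_rot: [180.0, 0.0, 92.8]
ft_force: [-0.1, 1.2, -0.6]
finger_gap: 24.3
time: 16.45
tool_pos: [591.9, 31.4, 26.0]
tcp_rot: [180.0, 0.0, 92.8]
ft_force: [-1.1, 0.1, -0.8]
finger_gap: 24.7
```

```bash
python3 -m pendant '[[0.2,0,0.8,0,0],[0.2,0,0,0,0]]'
python3 -m pendant '[[0.2,0,0.8,0,0],[0.2,0,0,0,0]]'
python3 -m pendant '[[0.2,0,0.8,0,0],[0.2,0,0,0,0]]'
```

```text
time: 16.65
tool_pos: [592.4, 31.4, 25.9]
tcp_rot: [-180.0, 0.0, 92.8]
ft_force: [-1.5, -0.2, -0.8]
finger_gap: 24.4
time: 16.85
tool_pos: [592.4, 31.4, 25.8]
tcp_rot: [-179.9, 0.0, 92.8]
ft_force: [-6.7, -0.4, 3.1]
finger_gap: 24.6
time: 17.05
tool_pos: [592.5, 31.5, 25.8]
tcp_rot: [-179.8, 0.0, 92.8]
ft_force: [-10.4, -2.0, 6.6]
finger_gap: 24.3
```

Contact. I'll release it and go to knob 3 at about (523.8,-115.5).

```bash
python3 -m pendant '[[0.2,0,-1.6,0,0],[0.55,0,0,0,0],[0.55,0,0,0,0],[0.55,0,0,-10,0],[0.55,0,0,-35,0],[0.55,0,-15,-45,0],[0.55,-36,-20,-12,0],[0.55,-36,-20,0,0],[0.55,-36,-10,0,0],[0.55,-36,-10,0,3]]' 20
python3 -m pendant '[[0.55,0,0,0,0],[0.55,0,0,0,0]]'
python3 - <<'E'
from h import *
p,W=cloud('wrist'); print(knob(W,523.8,-115.5),knob(W,590.5,32))
analyse('top')
weigh(6); s=r.sense(); print(s['tcp_rot'])
E
```

```text
time: 18.05
tool_pos: [524.8, -117.3, 129.6]
tcp_rot: [179.9, 0.0, 89.8]
ft_force: [0.6, 0.7, 0.8]
finger_gap: 47.1
time: 18.25
tool_pos: [525.1, -116.8, 128.9]
tcp_rot: [179.9, 0.0, 89.7]
ft_force: [-0.1, -0.2, 0.1]
finger_gap: 46.9
(array([ 523.9, -115.4,   44. ]), 640) (array([591.6,  33.3,  43.9]), 678)
top board z 7.5
c=(556.3,166.0) wh=118x50 z=56.5 yaw=2.5 mean=[555.4 165.3] px=[247. 181.] n=915 knobtop mean=[492.6 166.6  52.8] n=74
c=(671.5,39.1) wh=122x50 z=56.7 yaw=0.7 mean=[669.7  37. ] px=[300. 137.] n=842 knobtop mean=[595.8  32.2  52.5] n=110
F [ 0.01 -0.15 -0.28] sd [0.34 0.4  0.29] gap 47.1 [ 524.9 -115.3  127.9] [0.01 0.02 0.01] t 18.65
[-1.79993258e+02 -2.77215702e-03  8.99017156e+01]
```

```bash
python3 -m pendant '[[0.55,0,-0.7,20,0],[0.55,0,0,25,0],[0.55,0,0,25,0],[0.55,0,0,15,0],[0.55,0,0,10,0],[0.55,0,0,5,0],[0.55,0,0,2,0],[0.2,0,0,0,0],[0.2,0,0,0,0],[0.2,0,0,0,0]]' 20
python3 -m pendant '[[0.2,0,0,0,0],[0.2,0,0.8,-3,0],[0.2,0,0.8,-3,0],[0.2,0,0.8,-3,0],[0.2,0,0.8,-3,0],[0.2,0,0.5,-2,0],[0.2,0,0,0,0],[0.2,0,0,0,0]]' 20
python3 - <<'E'
from h import *
weigh(8); tilt(606,-115)
E
python3 -m pendant '[[0.2,0,-2,0,0],[0.2,0,-2,0,0],[0.2,0,0,0,0]]' 20
python3 -c "
from h import *
weigh(8)"
```

```text
time: 19.65
tool_pos: [524.8, -116.3, 27.0]
tcp_rot: [179.9, 0.0, 89.8]
ft_force: [-0.8, -0.0, 2.4]
finger_gap: 24.4
time: 20.45
tool_pos: [527.7, -116.0, 39.9]
tcp_rot: [-180.0, -0.0, 89.8]
ft_force: [1.7, -0.4, -4.7]
finger_gap: 24.3
F [ 1.58 -0.02 -4.16] sd [0.36 0.28 0.47] gap 24.6 [ 527.7 -116.    39.9] [-0.02 -0.16 -0.05] t 20.85
scene slope [-8.9000e-02 -1.0000e-02  6.1048e+01] 563 res 1.95
time: 21.2
tool_pos: [523.3, -115.9, 39.9]
tcp_rot: [-180.0, -0.0, 89.8]
ft_force: [-0.2, 0.5, -3.1]
finger_gap: 24.5
F [-1.51  0.21 -3.16] sd [1.29 0.51 0.49] gap 24.2 [ 523.3 -115.9   39.8] [-0.    0.43 -0.04] t 21.6
```

Case 3 reads 4.2 N and 3.2 N in the two drag directions, so it is **full**. I'll lower it and pull it to the near batten, squaring it to the frame on the way.

```bash
python3 -m pendant '[[0.2,0,-0.8,3,0],[0.2,0,-0.8,3,0],[0.2,0,-0.8,3,0],[0.2,0,-0.6,2.5,0],[0.2,0,-0.3,1,0],[0.2,0,0,0,0]]' 20
python3 -m pendant '[[0.2,0,-3,0,-0.8],[0.2,0,-4,0,-0.8],[0.2,0,-4,0,-0.8],[0.2,0,-4,0,-0.8],[0.2,0,-3,0,-0.4],[0.2,0,-2,0,0],[0.2,0,0,0,0]]' 20
python3 - <<'E'
from h import *
weigh(2); tilt(585,-116); s=r.sense(); print(s['tcp_rot'])
p,W=cloud('scene'); cv2.imwrite('pics/s2.png',cv2.resize(p[150:300,230:450],None,fx=3.5,fy=3.5))
E
```

```text
time: 22.2
tool_pos: [520.3, -115.9, 27.3]
tcp_rot: [-180.0, -0.0, 89.8]
ft_force: [-3.6, 0.2, -3.2]
finger_gap: 24.4
time: 22.9
tool_pos: [500.0, -116.5, 27.4]
tcp_rot: [-180.0, -0.0, 93.4]
ft_force: [-1.1, -0.4, -2.9]
finger_gap: 24.4
F [-1.22 -0.12 -2.25] sd [0.39 0.35 0.3 ] gap 24.0 [ 500.  -116.5   27.3] [-0.09  0.22 -0.03] t 23.0
scene slope [-5.0000e-03  9.0000e-03  5.5611e+01] 552 res 1.97
[-1.79931201e+02 -1.41801339e-02  9.34262713e+01]
```

View pics/s2.png

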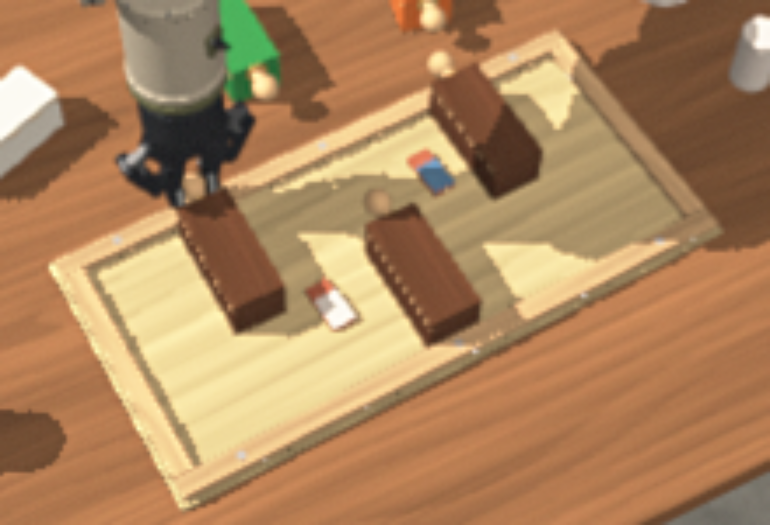

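The view shows case 1 at the near batten, case 2 at the far batten, case 3 held at (232,265), and the tiles undisturbed. The last few millimetres remain.

```bash
python3 -m pendant '[[0.2,0,-2,0,0],[0.2,0,-2,0,0],[0.2,0,-1,0,0],[0.2,0,0,0,0]]'
python3 -m pendant '[[0.2,0,-0.8,0,0],[0.2,0,0,0,0]]'
python3 -m pendant '[[0.2,0,-0.8,0,0],[0.2,0,0,0,0]]'
python3 -m pendant '[[0.2,0,-0.8,0,0],[0.2,0,0,0,0]]'
```

```text
time: 23.5
tool_pos: [495.5, -116.9, 27.6]
tcp_rot: [180.0, 0.0, 93.4]
ft_force: [1.3, -0.0, -3.4]
finger_gap: 24.5
time: 23.7
tool_pos: [494.8, -117.0, 27.6]
tcp_rot: [180.0, 0.0, 93.4]
ft_force: [2.1, -0.7, -2.7]
finger_gap: 24.5
time: 23.9
tool_pos: [493.9, -117.0, 27.5]
tcp_rot: [180.0, 0.0, 93.4]
ft_force: [0.8, 0.5, -3.8]
finger_gap: 24.5
time: 24.1
tool_pos: [493.0, -117.0, 27.5]
tcp_rot: [-180.0, -0.0, 93.4]
ft_force: [2.6, -0.6, -3.0]
finger_gap: 24.4
```

```bash
python3 -m pendant '[[0.2,0,-0.8,0,0],[0.2,0,0,0,0]]'
python3 -m pendant '[[0.2,0,-0.8,0,0],[0.2,0,0,0,0]]'
```

```text
time: 24.3
tool_pos: [492.2, -117.1, 27.5]
tcp_rot: [-180.0, -0.0, 93.4]
ft_force: [0.7, 0.2, -3.8]
finger_gap: 24.5
time: 24.5
tool_pos: [491.4, -117.1, 27.5]
tcp_rot: [-180.0, -0.0, 93.4]
ft_force: [0.9, -0.6, -3.8]
finger_gap: 24.6
```

```bash
python3 -m pendant '[[0.2,0,-0.8,0,0],[0.2,0,0,0,0]]'
python3 -m pendant '[[0.2,0,-0.8,0,0],[0.2,0,0,0,0]]'
```

```text
time: 24.7
tool_pos: [491.3, -117.2, 27.6]
tcp_rot: [179.9, 0.0, 93.4]
ft_force: [5.3, 0.4, -6.3]
finger_gap: 24.5
time: 24.9
tool_pos: [491.1, -117.3, 27.7]
tcp_rot: [179.8, 0.0, 93.4]
ft_force: [8.2, 0.4, -9.0]
finger_gap: 24.4
```

Contact. I'll release, retreat up and back, and check everything.

```bash
python3 -m pendant '[[0.2,0,1.2,1,0],[0.55,0,0,0,0],[0.55,0,0,0,0],[0.55,0,0,-10,0],[0.55,0,0,-35,0],[0.55,0,0,-45,0],[0.55,0,-25,-25,0],[0.55,0,-35,0,0],[0.55,0,-35,0,0],[0.55,0,0,0,0]]' 20
cat >> h.py <<'E'
def final():
    for cam in ('top','scene'):
        p,W=analyse(cam); x,y,z=np.moveaxis(W,2,0)
        # batten tops -> frame centre & yaw
        def res(a):
            th,cx=a; q=B; return np.minimum(abs(abs((q[:,0]-cx)*np.cos(th)+q[:,1]*np.sin(th))-125),40)
        m=(z>14)&(z<24)&(x>460)&(x<770)&(y>-200)&(y<240)&((x<515+0-y*.058+0)|(x>730-y*.058))&(p[...,2]>120); B=W[m]
        a=least_squares(res,[np.radians(3.3),620],loss='soft_l1',f_scale=3).x; print('frame',np.degrees(a[0]).round(2),a[1].round(1),len(B),'cost',np.median(res(a)).round(1))
        for cx,cy in ((556,167),(671,37),(572,-113)):
            m=(abs(x-cx)<75)&(abs(y-cy)<45)&(z>50)&(z<63)&(p[...,2]<150); q=W[m]
            # drop knob
            rect=cv2.minAreaRect(q[:,:2].astype(np.float32)); d=q[:,:2]-rect[0]
            v=np.linalg.svd(q[:,:2]-q[:,:2].mean(0),full_matrices=False)[2][0]; v*=np.sign(v[0])
            c=np.array(rect[0]); xf=(c[0]-a[1])*np.cos(a[0])+c[1]*np.sin(a[0])
            print(c.round(1),np.round(rect[1]),'xf',xf.round(1),'relyaw',(np.degrees(np.arctan2(v[1],v[0])-a[0])).round(1))
            tilt(cx,cy,cam)
    cv2.imwrite('pics/fin.png',cv2.resize(p[150:300,230:450],None,fx=3.5,fy=3.5))
E
python3 - <<'E'
from h import *
final()
p,W=cloud('wrist'); print(knob(W,490,-116),knob(W,591.6,33),knob(W,474.5,164))
p,W=cloud('top'); cv2.imwrite('pics/fint.png',cv2.resize(p[95:225,180:425],None,fx=3.2,fy=3.2,interpolation=cv2.INTER_CUBIC))
E
```

```text
time: 25.9
tool_pos: [393.1, -122.6, 141.5]
tcp_rot: [-179.9, 0.0, 93.4]
ft_force: [-0.9, 0.0, -0.2]
finger_gap: 46.9
top board z 7.4
c=(554.3,167.7) wh=119x52 z=56.4 yaw=3.0 mean=[553.2 166.7] px=[247. 182.] n=979 knobtop mean=[487.8 166.5  51.3] n=46
c=(671.4,36.8) wh=118x43 z=56.5 yaw=2.7 mean=[673.3  35.4] px=[301. 136.] n=742 knobtop mean=[600.7  34.5  53.1] n=144
c=(570.3,-110.1) wh=119x50 z=56.2 yaw=3.9 mean=[ 572.7 -110.2] px=[358. 177.] n=874 knobtop mean=[ 499.2 -114.    53.3] n=129
frame 3.22 620.9 2360 cost 5.1
[554.3 167.7] [119.  52.] xf -57.0 relyaw -0.6
top slope [3.0000e-03 4.0000e-03 5.6531e+01] 1016 res 1.41
[671.4  36.8] [118.  43.] xf 52.6 relyaw -0.5
top slope [3.0000e-03 5.0000e-03 5.6512e+01] 877 res 1.46
[ 570.3 -110.1] [119.  50.] xf -56.7 relyaw 0.4
top slope [-3.0000e-03 -8.0000e-03  5.6343e+01] 950 res 1.45
scene board z 6.9
c=(559.8,165.7) wh=124x58 z=55.2 yaw=3.3 mean=[561.2 164.6] px=[368. 184.] n=502 knobtop mean=[486.1 159.4  51.4] n=21
c=(675.1,35.3) wh=123x55 z=55.5 yaw=2.4 mean=[679.   34.3] px=[350. 226.] n=564 knobtop mean=[602.   31.1  51.8] n=63
c=(575.5,-114.2) wh=124x54 z=55.2 yaw=2.0 mean=[ 578.1 -113.8] px=[294. 219.] n=546 knobtop mean=[ 499.8 -120.2   50.9] n=58
frame 3.35 623.6 1194 cost 5.5
[559.  166.4] [122.  56.] xf -54.8 relyaw -0.7
scene slope [-1.0000e-03 -3.0000e-03  5.5635e+01] 473 res 1.87
[674.8  35.2] [123.  55.] xf 53.2 relyaw -0.3
scene slope [5.0000e-03 6.0000e-03 5.5591e+01] 533 res 1.82
[ 575.4 -114.2] [124.  54.] xf -54.9 relyaw -1.7
scene slope [1.0000e-03 1.5000e-02 5.5259e+01] 531 res 1.89
(array([ 490.5, -115.6,   43.9]), 543) (array([591. ,  33.1,  43.8]), 219) (array([474.2, 163.6,  43.9]), 694)
```

View pics/fint.png

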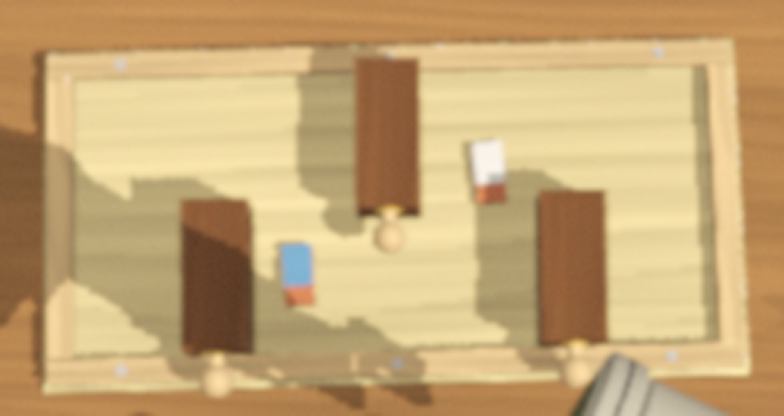

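```bash
python3 -c "
from bench import *
print(hand_in(), r.sense()['time'])"
```

```text
the job is handed in; nothing more can be done
the job is handed in; nothing more can be done
```

The job is handed in at about 26 s of the allowed 64 s. All three cases have been weighed and slid to their battens; `hand_in()` gave no verdict.

| Case | Tilt when tipped (rad) | Load on knob (N, not tare-corrected) | Verdict | Final distance from frame middle line, top / scene camera (mm; 55 is touching) |
|---|---|---|---|---|
| 1 (left) | 0.094 | 4.2 | full | −57.0 / −54.8, near batten |
| 2 (middle) | 0.096 | 1.6 | empty | +52.6 / +53.2, far batten |
| 3 (right) | 0.089 | 3.2 to 4.2 | full | −56.7 / −54.9, near batten |

- **Case 2 weight:** 1.6 N was close to the dividing line. I repeated the reading with the edge drag reversed and again with it restored, and got the same each time. The no-load reading afterwards was −0.3 N, which puts the true load near 1.3 N, so it is empty.
- **Contact with the frame:** I pushed each case in steps of about 0.8 mm until it touched. The largest push felt at the wrist was about 10 N.
- **Final checks:** All three cases are square to the frame within about 1.7° and lie flat within the camera noise (slope up to 0.015). Both tiles are where they started. I did not re-measure the mug, bowl, jar and prop, but the arm never went near them after setting off.
- **Disagreement:** The two cameras differ by about 2 mm on the near-batten cases, both within the 47–61 mm allowed. The fitted knob positions (knobs 1 and 3 at −137, knob 2 at −28) agree with the touching positions.

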